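# Set a stepped shaft up on V-blocks for a runout check

## Robot

A 6-joint arm with a two-finger parallel gripper is mounted at the origin on a cart in front of the work surface, level with it; the furniture and walls round the work are solid. World frame = base frame: x ahead of the robot, y to its left, z up, the work surface at z = 0. Lengths are in m, angles in rad, forces in N, time in s.
With the tool pointing down it reaches from about 0.325 to 0.9 m from the base axis. Payload 6.1 kg.
Tool frame: the origin (TCP) lies at the very end of the fingers, on their centre line; the grasp point (between the pads) lies arm.grasp_offset behind it (arm.grasp_offset is the distance from the TCP to the grasp point, in m); z points along the fingers, y is the line along which they close (so a half turn about z gives the same grasp; the last joint's range is limited). The gripper opens to 85 mm and grips with 20 to 120 N. Pads are 22 mm wide; open, the fingers measure 114 mm over their backs; the gripper's body (76 mm by 85 mm) begins 54 mm behind the grasp point. The pads swing forward as they close: fully open they stand 13 mm farther back than shut.
Start: joints at [-1.336, 0.22, 1.526, -0, 1.395, -0.126], TCP at [0.221, -0.585, 0.206] pointing down, gripper open.
Joint ranges: [-2.98, 2.98], [-0.91, 2.08], [0.09, 2.57], [-1.24, 4.39], [0.2, 2.65], [-2.68, 2.68]. Speed limits (rad/s): [2.57, 2.57, 3.01, 3.14, 3.14, 3.14].

## Interface

Orientations are given as a unit quaternion [x, y, z, w].
In Python, from workcell import status, snapshot, camera_params, job, arm gives the robot as it stands.
- The arm moves only by the tool play_rows, never from a script. Its argument "rows" is a list of rows, each a list of 6 numbers: the shift along the world's x, y, z as a fraction of full scale, then the turn, a rotation vector about the world's x, y, z as a fraction of full scale. A call has exactly 5 rows; each row shifts and turns the commanded pose from where the row before left it; what a row does not reach is not made up. Full scale, the value 1, is 30 mm for a shift and 4 degrees for a turn. A row lasts 1/10 s, in which the tool goes at most 50 mm and 8.59 degrees, less where a joint would pass 70% of its speed; a pose out of reach is approached as far as the arm can. A call with a number of a shift or a turn outside -1 to 1 is refused whole. A call with a gripper value outside its range is refused whole. "claw" is the finger opening in mm, from 0 to 85.4, set as the call begins (left out, the last holds). The fingers move at their own pace and stop on an object; the grip force is fixed at half the most. Time passes only in rows, so rows that do not move let the fingers close, or fill a call up. It gives the time, the measured TCP pose, the force, the opening and the grip force at its end, in the units of the state.
- status.sense(): the state, without advancing time (a new reading comes with each control period).
- snapshot(name): name is "scene" or "top"; returns (picture, depth): 400x640x3 uint8, red, green, blue; 400x640 float32, m along the optical axis (not along the pixel's ray), 0 where there is no reading.
- camera_params(name): a dict with "mtx" (3x3 intrinsics, pixels), "view" (4x4, takes a point from world to camera coordinates). Camera axes: x right, y down, z forward; pixel columns grow to the right and rows downward; lengths in m; the calibration is good to about 2 mm. A picture is of the moment at which its call begins. camera_params takes no time and is no camera call.
- job.job_done(): hands the job in; it is judged then, once.
The state is a dict: "clock": time; "q": joint angles; "qd": joint speeds; "joint_efforts": joint torques, N m; "eef_pos": TCP position; "eef_rot": TCP orientation; "contact_force": force on the tool from outside, world axes, zero at the start; "ft_torque": the same for the moment, N m; "finger_gap": finger opening in m; "grasp_force": force on a finger pad.
Only numpy, scipy, OpenCV 4.12 (cv2) and the standard library are available. Lean on these libraries where they do the work, as an engineer would, in place of code of your own. Each camera call takes 0.05 s, during which the arm holds its last target. There are 200 camera calls.

## Task

Set the stepped shaft up for a runout check in line with the angle plate's stop button: stand the two matching low V-blocks on the surface plate, one centred under each of the shaft's two 28 mm journals, and lay the shaft in their grooves, level and square to the angle plate's face, its plain end facing the button with a gap of under 15 mm and the threaded end pointing away. Then stand the dial gauge on the robot's side of the shaft, square to it, with its plunger on the middle of the thick land and pressed in to about half its travel. Leave the taller odd V-block, the micrometer and the bottle where they are.

Things in the scene. Friction and masses are not known exactly. Their poses are not given: they have to be found in the camera images.
- angle_plate: grey cast angle plate (an L), fixed, 90 mm wide, 60 mm high: the end stop. Origin at plate level midway along its machined upright face; x points out of the face (roughly to the robot's right), y along it (roughly away from the robot), z up; foot to x -70 mm. Stop button, 16 mm diameter, stands 6 mm out of the face, 43 mm above the origin. The shaft's axis shall lie over this x axis
- v_block_1: one of two matching low V-blocks, dark steel, 45 x 85 x 50 mm (own x, y, z), 0.7 kg. Origin: centre of underside, z up. A right-angled V groove, open upward, runs along its x; its apex is 23 mm up, so a 28 mm bar lies in it with its axis 43 mm up. Same after a half turn. Grasp low across its 45 mm thickness (along x): mid-face it is solid only up to 23 mm. Either may go to either journal
- v_block_2: one of two matching low V-blocks, dark steel, 45 x 85 x 50 mm (own x, y, z), 0.7 kg. Origin: centre of underside, z up. A right-angled V groove, open upward, runs along its x; its apex is 23 mm up, so a 28 mm bar lies in it with its axis 43 mm up. Same after a half turn. Grasp low across its 45 mm thickness (along x): mid-face it is solid only up to 23 mm. Either may go to either journal
- v_block_odd: taller odd V-block of the same dark steel, not of the pair and not to be used: 45 x 68 x 55 mm (own x, y, z), V apex 31 mm up, so it would hold the shaft 8 mm too high. Loose. Origin: centre of underside
- shaft: stepped steel shaft, 0.75 kg. Origin on its axis, mid-land; x along the axis to the threaded end. Along x, mm (diameter): plain end with keyway -130 to -95 (22), journal -95 to -30 (28), land -30 to 30 (36), journal 30 to 95 (28), thread 95 to 155 (18). Journal middles -62.5, 62.5. Balances within 5 mm of the origin: grasp it across the land. Axis 38 mm above the plate in the cradle, 43 mm in the matched V-blocks
- cradle: pine cradle in which the shaft waits, fixed, 190 x 78 mm: a 12 mm board with V-shaped cheeks up to 42 mm high under both journals (42 to 83 mm each side of its middle along x), only the board between them. Origin: centre of underside, x along the shaft
- dial_gauge: dial-gauge stand, loose, 0.6 kg: grey block 56 x 46 x 31 mm (own x, y, z), on it a 41 mm dial, face up, top at 54 mm. Origin: centre of underside, z up. Spring plunger points along +x, 43 mm up; its tip is 74 mm from the origin when free, less by the amount pressed. Grasp the block across its 46 mm width (along y). Lower it clear of the shaft, then slide it up: not down onto the shaft
- dial_plunger (a joint): how far the plunger of the dial gauge is pressed in, m: 0 = free, 0.016 = fully in; a light spring, about 0.3 N free to 1.1 N fully in, pushes it out
- micrometer: outside micrometer with green frame, 47 x 155 x 16 mm, lying behind the work; a bystander, loose. Origin at the centre of its underside
- glue_bottle: small blue bottle of marking-out ink with black cap, 35 mm in diameter, 76 mm high; a bystander, loose. Origin at the centre of its underside
Mind the look-alikes: they are no part of the job. Leave any yellow look-alike of the dial_gauge alone.

How it is judged:
At the end, for the whole second after the job is handed in: Matched V-blocks within 10 mm of the journals' middles; shaft seated: axis 43 +-2.5 mm high, within 12 mm of the button's line, 0.12 rad of square, plain end under 15 mm from button; dial gauge in front within 15 mm of mid-land, 0.15 rad, plunger on the shaft, pressed 2 to 14 mm; all at rest (((x of v_block_1 in the frame of shaft between -0.0725 and -0.0525 m and x of v_block_2 in the frame of shaft between 0.0525 and 0.0725 m) or (x of v_block_2 in the frame of shaft between -0.0725 and -0.0525 m and x of v_block_1 in the frame of shaft between 0.0525 and 0.0725 m)) and angle between each of v_block_1, v_block_2, dial_gauge's own z axis and vertical below 0.06 rad and height (world z) of each of v_block_1, v_block_2, dial_gauge below 0.004 m and angle between the x axis of each of v_block_1, v_block_2 and the x axis of shaft, either way round below 0.15 rad and linear speed of each of v_block_1, v_block_2, shaft, dial_gauge below 0.02 m/s and height (world z) of shaft between 0.0405 and 0.0455 m and angle between shaft's own x axis and vertical between 1.541 and 1.601 rad and x of shaft in the frame of angle_plate between 0.133 and 0.151 m and y of shaft in the frame of angle_plate between -0.012 and 0.012 m and angle between the x axis of shaft and the x axis of angle_plate, either way round below 0.12 rad and value of joint dial_plunger between 0.002 and 0.014 m and contact force between dial_gauge and shaft above 0.1 N and y of dial_gauge in the frame of angle_plate below -0.05 m and angle between the x axis of dial_gauge and the y axis of angle_plate, either way round below 0.15 rad and x of dial_gauge in the frame of shaft between -0.015 and 0.015 m); the robot touches nothing.
It fails at once if the taller odd V-block is moved by more than 25 mm (distance of v_block_odd from where it was at the start of the episode above 0.025 m).
It fails at once if the micrometer is moved by more than 25 mm (distance of micrometer from where it was at the start of the episode above 0.025 m).
It fails at once if the bottle is moved by more than 25 mm (distance of glue_bottle from where it was at the start of the episode above 0.025 m).
It also fails if it takes over 96 s, if anything falls off the work surface, if the arm or the gripper's body presses on something with over 40 N, if the wrist force passes 120 N, or if a joint passes its speed limit or range.

## Working session

There is one attempt and no reset: what is moved stays moved. The work goes in short steps, Python scripts to look and compute and a tool call to move; the robot and the scene stay as the last step left them, time stands still between calls to the robot, and variables do not carry over. Pictures are saved under pics/ and viewed, at most 14 in all, crops included, and the job is handed in when it is done.

Besides the shell and the picture viewer there is one more tool, called after "Emit:" as name([rows], argument=value, ...), one row to a line, values as JSON. play_rows: Moves the arm, as the interface text tells. Its arguments: {"type":"object","properties":{"rows":{"type":"array"},"claw":{"type":"number"}},"required":["rows"]}

```bash
ls; mkdir -p pics; python3 - <<'E'
from workcell import status,snapshot,camera_params,arm
import cv2,numpy as np
for n in("scene","top"):
    p,d=snapshot(n); cv2.imwrite(f"pics/{n}0.png",p[:,:,::-1]); np.savez(f"{n}0.npz",p=p,d=d)
    c=camera_params(n); print(n,np.round(c["mtx"],1).tolist(),np.round(c["view"],3).tolist())
s=status.sense();print(s["clock"],s["eef_pos"],s["eef_rot"],arm.grasp_offset)
E
```

```text
pics
scene [[428.4, 0.0, 320.7], [0.0, 428.4, 191.0], [0.0, 0.0, 1.0]] [[0.997, 0.077, 0.005, -0.618], [0.071, -0.893, -0.444, -0.001], [-0.03, 0.443, -0.896, 1.233], [0.0, 0.0, 0.0, 1.0]]
top [[375.8, 0.0, 318.9], [0.0, 375.8, 203.2], [0.0, 0.0, 1.0]] [[0.004, -1.0, -0.002, 0.036], [-0.976, -0.004, -0.216, 0.609], [0.216, 0.003, -0.976, 1.239], [0.0, 0.0, 0.0, 1.0]]
0.1 [ 0.2204817  -0.58419881  0.20522003] [ 9.83771524e-01  1.79423664e-01 -6.24507048e-05 -8.56551325e-04] 0.0187
```

View pics/scene0.png

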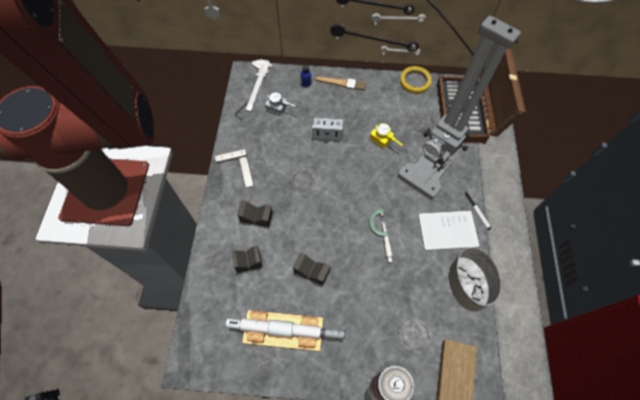

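View pics/top0.png

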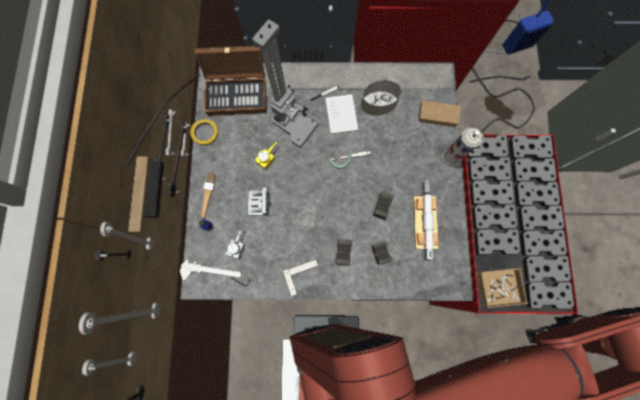

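Scene view: the angle plate is at (327,128), the grey dial gauge at (278,102), and its yellow look-alike at (382,134). The three V-blocks are at (255,213), (247,259) and (312,268). The shaft is in the cradle at (285,329), keyway end at left, thread at right toward +x. The micrometer is at (382,235) and the bottle at (306,76).

What could be confused (scene pixels):
- **V-blocks:** (255,213) and (312,268) look the same length. (247,259) is shorter, so probably the odd one.
- **Gauge:** grey (278,102) against yellow (382,134). I choose the grey one.

Next I'll measure and take a close crop to check.

```bash
cat > h.py <<'E'
import numpy as np,cv2
from workcell import snapshot,camera_params,status
def cloud(n,d):
    c=camera_params(n);K=c["mtx"];V=np.array(c["view"])
    v,u=np.mgrid[0:400,0:640]
    P=np.stack([(u-K[0][2])*d/K[0][0],(v-K[1][2])*d/K[1][1],d],-1)
    return (P-V[:3,3])@V[:3,:3]
def ray(n,u,v,z):
    c=camera_params(n);K=np.array(c["mtx"]);V=np.array(c["view"]);R=V[:3,:3]
    o=-R.T@V[:3,3];r=R.T@np.linalg.inv(K)@[u,v,1];return o+r*(z-o[2])/r[2]
def proj(n,p):
    c=camera_params(n);q=np.array(c["mtx"])@(np.array(c["view"])[:3]@np.append(p,1));return q[:2]/q[2]
E
python3 - <<'E'
from h import *
for n in("scene","top"):
    f=np.load(n+"0.npz");p,d=f["p"],f["d"];W=cloud(n,d)
    print(n,"table z",np.median(W[(abs(W[...,0]-.5)<.2)&(abs(W[...,1])<.2)&(d>0)][:,2]))
    m=((W[...,2]>.012)&(W[...,2]<.09)&(d>0)&(W[...,0]>.25)&(W[...,0]<.8)&(abs(W[...,1])<.55)).astype(np.uint8)
    k,l,s,c=cv2.connectedComponentsWithStats(m)
    for i in range(1,k):
        if s[i,4]<60: continue
        q=W[l==i];t=q[:,2].max();r=cv2.minAreaRect((q[q[:,2]>.02][:,:2]*1000).astype(np.float32)) if (q[:,2]>.02).sum()>5 else 0
        print(np.round(c[i]),s[i,4],"zmax %.3f"%t,r and [np.round(a,0) for a in r],p[l==i].mean(0).round())
A=cv2.imread("pics/scene0.png");B=cv2.imread("pics/top0.png")
a=cv2.resize(A[190:350,215:365],(0,0),fx=2.66,fy=2.66,interpolation=2)
b=cv2.resize(A[80:155,235:415],(0,0),fx=2.2,fy=2.2,interpolation=2)
c=cv2.resize(B[170:275,325:445],(0,0),fx=3.2,fy=3.2,interpolation=2)
o=np.zeros((600,800,3),np.uint8)
for im,x,y in((a,0,0),(c,405,0),(b,0,430)):
    o[y:y+im.shape[0],x:x+im.shape[1]]=im[:600-y,:800-x]
cv2.imwrite("pics/crop1.png",o)
E
```

```text
scene table z -0.00043586748335657926
[304.  51.] 2320 zmax 0.090 [array([525., 525.]), array([ 32., 550.]), np.float64(89.0)] [79. 68. 51.]
[305.  75.] 174 zmax 0.081 [array([535., 434.]), array([30., 34.]), np.float64(74.0)] [37. 42. 73.]
[276. 103.] 335 zmax 0.058 [array([473., 325.]), array([ 47., 101.]), np.float64(74.0)] [144. 147. 149.]
[327. 129.] 501 zmax 0.064 [array([621., 247.]), array([62., 89.]), np.float64(90.0)] [125. 129. 132.]
[380. 134.] 282 zmax 0.057 [array([783., 238.]), array([43., 56.]), np.float64(53.0)] [190. 182. 103.]
[230. 155.] 136 zmax 0.020 0 [223. 220. 214.]
[254. 214.] 634 zmax 0.057 [array([443., -50.]), array([47., 86.]), np.float64(84.0)] [67. 65. 61.]
[246. 259.] 576 zmax 0.060 [array([ 441., -179.]), array([68., 47.]), np.float64(17.0)] [69. 67. 63.]
[311. 269.] 687 zmax 0.054 [array([ 609., -191.]), array([47., 86.]), np.float64(70.0)] [73. 70. 66.]
[283. 330.] 2374 zmax 0.058 [array([ 561., -346.]), array([ 70., 284.]), np.float64(89.0)] [207. 194. 171.]
[372. 388.] 91 zmax 0.089 [array([ 773., -456.]), array([12., 50.]), np.float64(1.0)] [80.
[... 419 characters left out ...]
284.]), np.float64(89.0)] [206. 192. 168.]
[258. 202.] 405 zmax 0.068 [array([621., 252.]), array([60., 90.]), np.float64(88.0)] [173. 176. 177.]
[383. 205.] 340 zmax 0.056 [array([ 610., -188.]), array([45., 87.]), np.float64(69.0)] [73. 70. 65.]
[204. 225.] 115 zmax 0.082 [array([533., 439.]), array([26., 35.]), np.float64(45.0)] [53. 56. 82.]
[234. 248.] 255 zmax 0.062 [array([473., 327.]), array([ 47., 100.]), np.float64(69.0)] [189. 192. 192.]
[343. 252.] 345 zmax 0.057 [array([443., -46.]), array([45., 86.]), np.float64(84.0)] [80. 77. 71.]
[381. 253.] 294 zmax 0.062 [array([ 440., -176.]), array([68., 45.]), np.float64(18.0)] [73. 71. 66.]
[289. 282.] 105 zmax 0.022 0 [225. 221. 213.]
```

View pics/crop1.png

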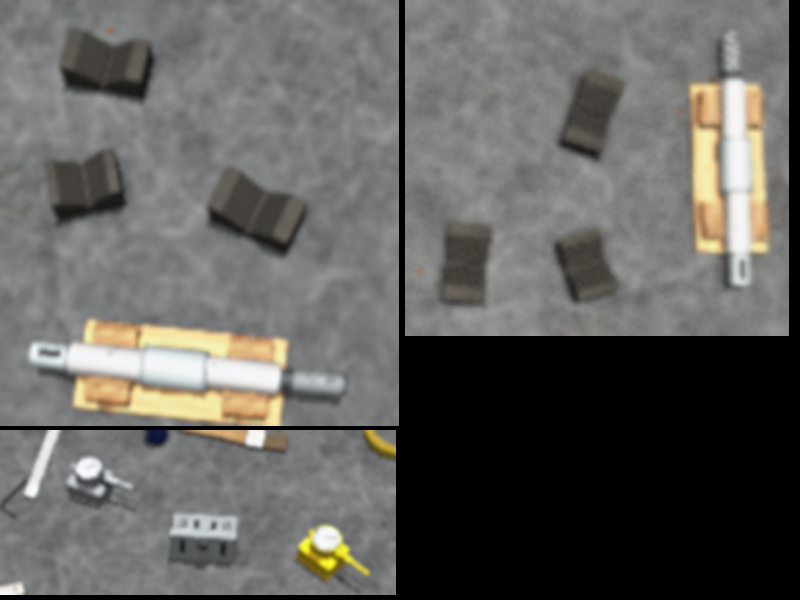

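The crop confirms the choice. The blocks at (443,-48) and (610,-190) mm are both 85 mm long, so they are the matched pair. The one at (440,-178) is 68 mm long and is the odd one. The grey gauge points to +x at about -18°. Next I'll measure the plate, shaft and gauge more finely.

```bash
python3 - <<'E'
from h import *
C={}
for n in("scene","top"):
    f=np.load(n+"0.npz");p,d=f["p"],f["d"];W=cloud(n,d)
    def box(x0,x1,y0,y1,z0,z1): 
        return W[(d>0)&(W[...,0]>x0)&(W[...,0]<x1)&(W[...,1]>y0)&(W[...,1]<y1)&(W[...,2]>z0)&(W[...,2]<z1)]*1000
    R=lambda q:[np.round(a,1) for a in cv2.minAreaRect(q[:,:2].astype(np.float32))]
    print(n)
    q=box(.56,.68,.18,.31,.053,.08); print(" plate top",R(q),len(q),np.median(q[:,2]))
    q=box(.585,.655,.18,.24,.015,.05); print(" face n",len(q))
    if len(q)>20:
        for lo in(15,25,35):
            g=q[(q[:,2]>lo)&(q[:,2]<lo+10)]; 
            if len(g)>8: k=np.polyfit(g[:,0]-621,g[:,1],1); print("  face fit z",lo,k,np.std(g[:,1]-np.polyval(k,g[:,0]-621)))
    q=box(.40,.72,-.40,-.29,.048,.08); print(" shaft top",R(q)); 
    l=cv2.fitLine(q[:,:2].astype(np.float32),2,0,.01,.01).ravel(); print("  line",l,np.degrees(np.arctan2(l[1],l[0])))
    q=box(.40,.72,-.40,-.29,.053,.08); print(" land",R(q),len(q),q[:,2].max())
    q=box(.40,.75,-.40,-.29,.033,.08); print(" all",R(q),q[:,0].min(),q[:,0].max())
    q=box(.41,.55,.27,.38,.020,.040); print(" gauge lowblock",R(q),len(q))
    q=box(.41,.55,.27,.38,.048,.08); print(" dial",R(q),q.mean(0),len(q))
    q=box(.482,.55,.27,.38,.030,.08); print(" plunger",q.mean(0),q[:,0].max(),len(q))
    for nm,b in(("A",(.38,.51,-.11,.02)),("B",(.54,.68,-.26,-.12))):
        q=box(*b,.042,.08);print(nm,"top",R(q),len(q),np.median(q[:,2]))
E
```

```text
scene
 plate top [array([620.6, 232. ]), array([88.7, 21.6]), np.float64(3.1)] 147 58.897841175869914
 face n 153
  face fit z 15 [1.84193839e-03 2.25201939e+02] 1.5063013096693083
  face fit z 25 [1.32322364e-02 2.24595723e+02] 1.284569152969933
  face fit z 35 [-2.67366392e-03  2.24060850e+02] 2.612559500129137
 shaft top [array([ 560.8, -345.7]), array([ 31.2, 283.1]), np.float64(88.5)]
  line [ 9.9982423e-01 -1.8748129e-02  5.4616113e+02 -3.4579703e+02] -1.0742515
 land [array([ 548.6, -346.7]), array([ 24.9, 183.1]), np.float64(89.4)] 217 58.46466596464537
 all [array([ 561.1, -346.1]), array([ 67.6, 283.8]), np.float64(89.0)] 419.2796835186951 702.8347646129037
 gauge lowblock [array([460.2, 324.5]), array([79.3, 46.2]), np.float64(4.3)] 125
 dial [array([459.4, 324. ]), array([38.8, 60.8]), np.float64(46.6)] [453.53524718 330.14277131  52.49000637] 118
 plunger [499.45769746 315.5562224   43.8276375 ] 520.5823980763208 25
A top [array([442.7, -49.2]), array([45.9, 86. ]), np.float64(83.6)] 278 48.98486373059792
B top [array([ 609.2, -190.9]), array([46.1, 85.8]), np.float64(70
[... 317 characters left out ...]
2  5.4676007e+02 -3.4132504e+02] -1.1132835
 land [array([ 550.8, -341.7]), array([183.2,  23.3]), np.float64(2.1)] 123 60.754911715425095
 all [array([ 561.2, -342.3]), array([ 67. , 284.3]), np.float64(89.0)] 419.00898982568117 703.3555636885906
 gauge lowblock [array([473.3, 326.9]), array([ 46.8, 100.5]), np.float64(69.1)] 95
 dial [array([465.6, 324. ]), array([38.4, 72.1]), np.float64(49.4)] [454.15055208 333.59991617  53.00612866] 119
 plunger [498.94973402 320.54294333  44.07018986] 520.8799014582669 21
A top [array([443.2, -46.3]), array([45.3, 85.4]), np.float64(84.2)] 183 48.84432645920977
B top [array([ 609.9, -188.3]), array([44.9, 87.1]), np.float64(69.0)] 180 48.96913599716909
```

Plan in mm:
- **Plate:** face about (620.4, 225), x axis about -88.3°.
- **Shaft:** origin (548.7, -343.6), axis -1.1°. Target is (624.5, 83).
- **Block A:** (443, -47.7), goes to (622.8, 145.5).
- **Block B:** (609.6, -189.6), goes to (626.5, 20.5).
- **Gauge:** (450.5, 333), axis -18°.

I'll start toward block A with one test call.

Emit:
play_rows([
  [0.185, 0.447, -0.06, 0, 0, 0.958],
  [0.185, 0.447, -0.06, 0, 0, 0.958],
  [0.185, 0.447, -0.06, 0, 0, 0.958],
  [0.185, 0.447, -0.06, 0, 0, 0.958],
  [0.185, 0.447, -0.06, 0, 0, 0.958],
], claw=85)

```text
clock: 0.6
eef_pos: [0.2484, -0.5168, 0.1965]
eef_rot: [0.94, 0.342, 0.0, -0.001]
contact_force: [0.4, 0.3, 0.5]
finger_gap: 0.085
grasp_force: 0.0
```

Emit:
play_rows([
  [0.185, 0.447, -0.06, 0, 0, 0.958],
  [0.185, 0.447, -0.06, 0, 0, 0.958],
  [0.185, 0.447, -0.06, 0, 0, 0.958],
  [0.185, 0.447, -0.06, 0, 0, 0.958],
  [0.185, 0.447, -0.06, 0, 0, 0.958],
])

```text
clock: 1.1
eef_pos: [0.2762, -0.4497, 0.1876]
eef_rot: [0.87, 0.494, 0.0, -0.0]
contact_force: [-0.2, -0.6, 0.1]
finger_gap: 0.0852
grasp_force: 0.0
```

Emit:
play_rows([
  [0.185, 0.447, -0.06, 0, 0, 0.958],
  [0.185, 0.447, -0.06, 0, 0, 0.958],
  [0.185, 0.447, -0.06, 0, 0, 0.958],
  [0.185, 0.447, -0.06, 0, 0, 0.958],
  [0.185, 0.447, -0.06, 0, 0, 0.958],
])

```text
clock: 1.6
eef_pos: [0.3039, -0.3827, 0.1787]
eef_rot: [0.775, 0.631, 0.0, -0.0]
contact_force: [0.8, 1.2, 0.7]
finger_gap: 0.085
grasp_force: 0.0
```

Emit:
play_rows([
  [0.185, 0.447, -0.06, 0, 0, 0.958],
  [0.185, 0.447, -0.06, 0, 0, 0.958],
  [0.185, 0.447, -0.06, 0, 0, 0.958],
  [0.185, 0.447, -0.06, 0, 0, 0.958],
  [0.185, 0.447, -0.06, 0, 0, 0.958],
])

```text
clock: 2.1
eef_pos: [0.3316, -0.3157, 0.1697]
eef_rot: [0.66, 0.752, 0.0, -0.0]
contact_force: [-0.3, 0.4, -0.1]
finger_gap: 0.0851
grasp_force: 0.0
```

Emit:
play_rows([
  [0.185, 0.447, -0.06, 0, 0, 0.958],
  [0.185, 0.447, -0.06, 0, 0, 0.958],
  [0.185, 0.447, -0.06, 0, 0, 0.958],
  [0.185, 0.447, -0.06, 0, 0, 0.958],
  [0.185, 0.447, -0.06, 0, 0, 0.958],
])

```text
clock: 2.6
eef_pos: [0.3593, -0.2487, 0.1608]
eef_rot: [0.525, 0.851, 0.0, -0.0]
contact_force: [0.1, -0.1, 0.0]
finger_gap: 0.0852
grasp_force: 0.0
```

Emit:
play_rows([
  [0.185, 0.447, -0.06, 0, 0, 0.958],
  [0.185, 0.447, -0.06, 0, 0, 0.958],
  [0.185, 0.447, -0.06, 0, 0, 0.958],
  [0.185, 0.447, -0.06, 0, 0, 0.958],
  [0.185, 0.447, -0.06, 0, 0, 0.958],
])

```text
clock: 3.1
eef_pos: [0.387, -0.1817, 0.1518]
eef_rot: [0.376, 0.926, 0.0, -0.0]
contact_force: [0.1, 0.6, -0.1]
finger_gap: 0.0851
grasp_force: 0.0
```

Emit:
play_rows([
  [0.185, 0.447, -0.06, 0, 0, 0.958],
  [0.185, 0.447, -0.06, 0, 0, 0.958],
  [0.185, 0.447, -0.06, 0, 0, 0.958],
  [0.185, 0.447, -0.06, 0, 0, 0.958],
  [0.185, 0.447, -0.06, 0, 0, 0.958],
])

```text
clock: 3.6
eef_pos: [0.4147, -0.1147, 0.1428]
eef_rot: [0.217, 0.976, 0.0, -0.0]
contact_force: [-0.4, -0.9, 0.0]
finger_gap: 0.0849
grasp_force: 0.0
```

Emit:
play_rows([
  [0.185, 0.447, -0.06, 0, 0, 0.958],
  [0.185, 0.447, -0.06, 0, 0, 0.958],
  [0.185, 0.447, -0.06, 0, 0, 0.958],
  [0.185, 0.447, -0.06, 0, 0, 0.958],
  [0.185, 0.447, -0.06, 0, 0, 0.958],
])

```text
clock: 4.1
eef_pos: [0.4425, -0.0477, 0.1338]
eef_rot: [0.051, 0.999, 0.0, -0.0]
contact_force: [0.6, -0.0, -0.1]
finger_gap: 0.0849
grasp_force: 0.0
```

Emit:
play_rows([
  [0, 0, -0.8, 0, 0, 0],
  [0, 0, -0.8, 0, 0, 0],
  [0, 0, -0.8, 0, 0, 0],
  [0, 0, -0.8, 0, 0, 0],
  [0, 0, -0.5, 0, 0, 0],
])

```text
clock: 4.6
eef_pos: [0.4411, -0.0479, 0.0211]
eef_rot: [0.053, 0.999, 0.0, -0.001]
contact_force: [-0.3, 0.1, -0.4]
finger_gap: 0.085
grasp_force: 0.0
```

Emit:
play_rows([
  [0, 0, -0.3, 0, 0, 0],
  [0, 0, -0.3, 0, 0, 0],
  [0, 0, 0, 0, 0, 0],
  [0, 0, 0, 0, 0, 0],
  [0, 0, 0, 0, 0, 0],
])

```text
clock: 5.1
eef_pos: [0.4434, -0.0486, 0.006]
eef_rot: [0.053, 0.999, -0.0, 0.001]
contact_force: [-0.4, -0.7, 0.0]
finger_gap: 0.0848
grasp_force: 0.0
```

Emit:
play_rows([
  [0, 0, 0, 0, 0, 0],
  [0, 0, 0, 0, 0, 0],
  [0, 0, 0, 0, 0, 0],
  [0, 0, 0, 0, 0, 0],
  [0, 0, 0, 0, 0, 0],
], claw=35)

```text
clock: 5.6
eef_pos: [0.4428, -0.0484, 0.0053]
eef_rot: [0.053, 0.999, -0.0, 0.0]
contact_force: [0.1, 0.6, 1.4]
finger_gap: 0.0348
grasp_force: 0.2
```

The fingers closed to 35 mm without gripping. I'll look.

```bash
python3 - <<'E'
from h import *
p,d=snapshot("scene");q,e=snapshot("top")
a=cv2.resize(p[150:290,190:340,::-1],(400,373),interpolation=2);b=cv2.resize(q[180:300,280:410,::-1],(400,369),interpolation=2)
cv2.imwrite("pics/c2.png",np.hstack([a[:369],b]))
print(status.sense()["finger_gap"],status.sense()["contact_force"])
E
```

```text
0.034984514127692705 [-0.9706823   0.30060945  0.53424287]
```

View pics/c2.png

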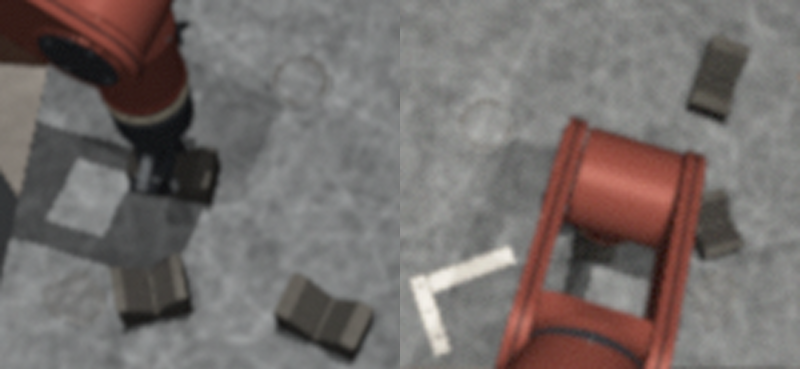

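```bash
python3 - <<'E'
from h import *
for n in("scene","top"):
    p,d=snapshot(n);W=cloud(n,d)*1000
    m=(d>0)&(W[...,0]>370)&(W[...,0]<520)&(W[...,1]>-120)&(W[...,1]<40)
    for lo,hi in((3,15),(15,30),(30,42),(42,54),(54,75),(75,100)):
        q=W[m&(W[...,2]>lo)&(W[...,2]<hi)];
        if len(q)>3:print(n,lo,hi,len(q),np.percentile(q[:,:2],[1,50,99],axis=0).round().tolist())
    g=W[m&(W[...,2]>42)&(W[...,2]<54)&(W[...,0]>460)]
    if len(g)>5: print(cv2.minAreaRect(g[:,:2].astype(np.float32)))
E
```

```text
scene 3 15 98 [[373.0, -117.0], [471.0, -71.0], [519.0, 34.0]]
scene 15 30 59 [[442.0, -76.0], [454.0, -57.0], [486.0, -27.0]]
scene 30 42 96 [[400.0, -77.0], [458.0, -57.0], [486.0, -28.0]]
scene 42 54 193 [[399.0, -78.0], [470.0, -54.0], [486.0, -29.0]]
scene 54 75 16 [[416.0, -81.0], [451.0, -51.0], [475.0, -29.0]]
scene 75 100 52 [[433.0, -101.0], [447.0, -78.0], [455.0, -71.0]]
((473.7297668457031, -52.428062438964844), (46.283512115478516, 24.90612030029297), 88.13574981689453)
top 3 15 75 [[375.0, -104.0], [403.0, -22.0], [516.0, 38.0]]
top 15 30 4 [[399.0, -60.0], [401.0, -41.0], [422.0, -22.0]]
top 30 42 5 [[399.0, -61.0], [402.0, -31.0], [418.0, -21.0]]
top 42 54 64 [[401.0, -65.0], [408.0, -38.0], [422.0, -20.0]]
top 75 100 4 [[435.0, -16.0], [436.0, -6.0], [441.0, -6.0]]
```

Emit:
play_rows([
  [0, 0, 0, 0, 0, 0],
  [0, 0, 0, 0, 0, 0],
  [0, 0, 0, 0, 0, 0],
  [0, 0, -0.1, 0, 0, 0],
  [0, 0, -0.05, 0, 0, 0],
], claw=85)

```text
clock: 6.3
eef_pos: [0.4424, -0.0483, 0.0004]
eef_rot: [0.053, 0.999, 0.0, -0.0]
contact_force: [0.0, -0.4, -0.0]
finger_gap: 0.0853
grasp_force: 0.0
```

Emit:
play_rows([
  [0, 0, 0, 0, 0, 0],
  [0, 0, 0, 0, 0, 0],
  [0, 0, 0, 0, 0, 0],
  [0, 0, 0, 0, 0, 0],
  [0, 0, 0, 0, 0, 0],
], claw=40)

```text
clock: 6.8
eef_pos: [0.4427, -0.0481, 0.0013]
eef_rot: [0.053, 0.999, 0.0, -0.0]
contact_force: [-2.2, 1.9, 6.5]
finger_gap: 0.0415
grasp_force: 54.5
```

Emit:
play_rows([
  [0, 0, 0, 0, 0, 0],
  [0, 0, 0, 0, 0, 0],
  [0, 0, 0.2, 0, 0, 0],
  [0, 0, 0.4, 0, 0, 0],
  [0, 0, 0.4, 0, 0, 0],
])

```text
clock: 7.3
eef_pos: [0.4416, -0.0481, 0.0308]
eef_rot: [0.053, 0.999, 0.0, -0.001]
contact_force: [0.1, 0.1, -7.3]
finger_gap: 0.0412
grasp_force: 52.3
```

```bash
python3 - <<'E'
from h import *
p,d=snapshot("scene")
a=cv2.resize(p[170:260,210:310,::-1],(600,540),interpolation=2)
cv2.imwrite("pics/c3.png",a)
s=status.sense();print(s["finger_gap"],s["grasp_force"],s["contact_force"],s["eef_pos"])
E
```

```text
0.04125168589630426 52.51800006137273 [ 2.07245131 -1.00170941 -6.50584664] [ 0.44374208 -0.04865004  0.03324292]
```

View pics/c3.png

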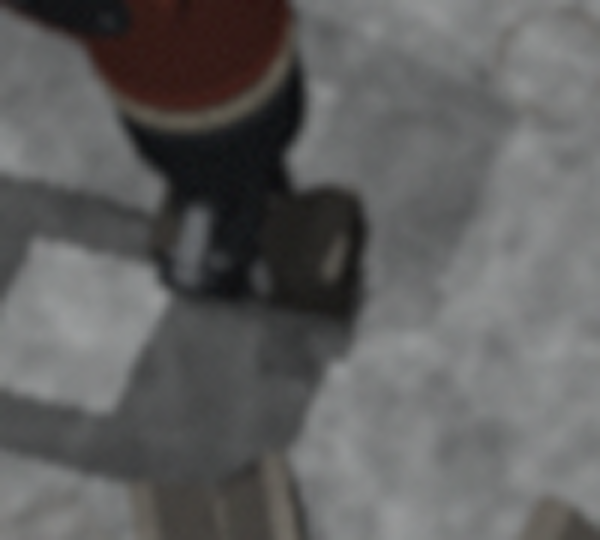

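Emit:
play_rows([
  [0.6, 0.647, 0.2, 0, 0, 0.188],
  [0.6, 0.647, 0.2, 0, 0, 0.188],
  [0.6, 0.647, 0.2, 0, 0, 0.188],
  [0.6, 0.647, 0.2, 0, 0, 0.188],
  [0.6, 0.647, 0.2, 0, 0, 0.188],
])

```text
clock: 7.85
eef_pos: [0.5333, 0.0495, 0.0612]
eef_rot: [0.02, 1.0, -0.0, 0.0]
contact_force: [-0.3, 0.1, -6.1]
finger_gap: 0.041
grasp_force: 52.4
```

Emit:
play_rows([
  [0.6, 0.647, -0.2, 0, 0, 0.188],
  [0.6, 0.647, -0.2, 0, 0, 0.188],
  [0.6, 0.647, -0.2, 0, 0, 0.188],
  [0.6, 0.647, -0.2, 0, 0, 0.188],
  [0.6, 0.647, -0.2, 0, 0, 0.188],
])

```text
clock: 8.35
eef_pos: [0.6231, 0.1466, 0.0304]
eef_rot: [-0.013, 1.0, -0.0, -0.0]
contact_force: [-0.4, -0.5, -6.7]
finger_gap: 0.0411
grasp_force: 52.4
```

Emit:
play_rows([
  [0, 0, 0, 0, 0, 0],
  [0, 0, 0, 0, 0, 0],
  [0, 0, -0.3, 0, 0, 0],
  [0, 0, -0.2, 0, 0, 0],
  [0, 0, 0, 0, 0, 0],
])

```text
clock: 8.85
eef_pos: [0.6208, 0.145, 0.014]
eef_rot: [-0.012, 1.0, -0.0, -0.002]
contact_force: [-0.9, -0.6, -7.5]
finger_gap: 0.0412
grasp_force: 52.4
```

Emit:
play_rows([
  [0, 0, -0.2, 0, 0, 0],
  [0, 0, -0.15, 0, 0, 0],
  [0, 0, -0.05, 0, 0, 0],
  [0, 0, 0, 0, 0, 0],
  [0, 0, 0, 0, 0, 0],
])

```text
clock: 9.35
eef_pos: [0.6228, 0.1458, 0.0038]
eef_rot: [-0.013, 1.0, 0.0, 0.0]
contact_force: [0.4, -0.3, -7.6]
finger_gap: 0.041
grasp_force: 52.5
```

Emit:
play_rows([
  [0, 0, -0.04, 0, 0, 0],
  [0, 0, -0.03, 0, 0, 0],
  [0, 0, -0.02, 0, 0, 0],
  [0, 0, 0, 0, 0, 0],
  [0, 0, 0, 0, 0, 0],
])

```text
clock: 9.85
eef_pos: [0.6229, 0.1458, 0.0015]
eef_rot: [-0.013, 1.0, -0.0, 0.0]
contact_force: [-2.0, -0.8, -1.9]
finger_gap: 0.0407
grasp_force: 53.7
```

Emit:
play_rows([
  [0, 0, 0, 0, 0, 0],
  [0, 0, 0, 0, 0, 0],
  [0, 0, 0, 0, 0, 0],
  [0, 0, 0, 0, 0, 0],
  [0, 0, 0.3, 0, 0, 0],
], claw=85)

```text
clock: 10.35
eef_pos: [0.6216, 0.1456, 0.0091]
eef_rot: [-0.013, 1.0, -0.0, -0.001]
contact_force: [-0.4, 0.6, -0.2]
finger_gap: 0.0849
grasp_force: 0.0
```

Emit:
play_rows([
  [0, 0, 0.8, 0, 0, 0],
  [0, 0, 0.8, 0, 0, 0],
  [0, 0, 0.8, 0, 0, 0],
  [0, -0.7, 0, 0, 0, -0.45],
  [-0.04, -0.875, 0, 0, 0, -0.45],
])

```text
clock: 10.85
eef_pos: [0.6228, 0.0991, 0.0846]
eef_rot: [0.018, 1.0, 0.0, 0.002]
contact_force: [-0.6, -0.7, -0.0]
finger_gap: 0.0848
grasp_force: 0.0
```

Emit:
play_rows([
  [-0.04, -0.875, 0, 0, 0, -0.45],
  [-0.04, -0.875, 0, 0, 0, -0.45],
  [-0.04, -0.875, 0, 0, 0, -0.45],
  [-0.04, -0.875, 0, 0, 0, -0.45],
  [-0.04, -0.875, 0, 0, 0, -0.45],
])

```text
clock: 11.35
eef_pos: [0.6157, -0.0339, 0.083]
eef_rot: [0.098, 0.995, -0.0, 0.001]
contact_force: [-0.4, -1.0, 0.9]
finger_gap: 0.0847
grasp_force: 0.0
```

Emit:
play_rows([
  [-0.04, -0.875, 0, 0, 0, -0.45],
  [-0.04, -0.875, 0, 0, 0, -0.45],
  [-0.04, -0.875, 0, 0, 0, -0.45],
  [-0.04, -0.875, 0, 0, 0, -0.45],
  [-0.04, -0.875, 0, 0, 0, -0.45],
])

```text
clock: 11.85
eef_pos: [0.6096, -0.1652, 0.0829]
eef_rot: [0.175, 0.984, -0.0, 0.0]
contact_force: [0.4, -1.2, 0.6]
finger_gap: 0.0847
grasp_force: 0.0
```

```bash
cat > meas.py <<'E'
from h import *
import sys
x0,x1,y0,y1,z0,z1=map(float,sys.argv[1:7])
for n in("scene","top"):
    p,d=snapshot(n);W=cloud(n,d)*1000
    q=W[(d>0)&(W[...,0]>x0)&(W[...,0]<x1)&(W[...,1]>y0)&(W[...,1]<y1)&(W[...,2]>z0)&(W[...,2]<z1)]
    if len(q)>5: print(n,len(q),[np.round(a,1) for a in cv2.minAreaRect(q[:,:2].astype(np.float32))],np.percentile(q,[1,50,99],axis=0).round(1).tolist())
E
python3 meas.py 560 690 100 190 42 56; python3 meas.py 560 690 100 190 30 46
```

```text
scene 68 [array([651.5, 148. ]), array([25.9, 36.5]), np.float64(3.5)] [[639.6, 132.0, 42.6], [656.1, 153.2, 49.1], [665.3, 166.8, 53.5]]
top 169 [array([621.8, 147.8]), array([84.8, 42.8]), np.float64(1.2)] [[579.8, 125.9, 42.9], [642.0, 146.9, 49.4], [663.7, 169.9, 54.2]]
scene 22 [array([640.5, 158.7]), array([24.5, 18.7]), np.float64(80.7)] [[632.5, 145.8, 34.9], [641.1, 158.5, 41.4], [651.3, 168.6, 44.7]]
top 134 [array([619.1, 146.5]), array([78.5, 45.6]), np.float64(1.3)] [[580.1, 123.2, 30.4], [628.7, 145.4, 38.2], [654.8, 168.6, 45.9]]
```

Emit:
play_rows([
  [0, -0.42, 0, 0, 0, 0],
  [0, -0.42, -0.4, 0, 0, 0],
  [0, 0, -0.7, 0, 0, 0],
  [0, 0, -0.7, 0, 0, 0],
  [0, 0, -0.7, 0, 0, 0],
])

```text
clock: 12.55
eef_pos: [0.6091, -0.1895, 0.0054]
eef_rot: [0.175, 0.985, -0.0, -0.0]
contact_force: [-0.3, 0.1, -0.4]
finger_gap: 0.085
grasp_force: 0.0
```

Emit:
play_rows([
  [0, 0, -0.2, 0, 0, 0],
  [0, 0, -0.08, 0, 0, 0],
  [0, 0, 0, 0, 0, 0],
  [0, 0, 0, 0, 0, 0],
  [0, 0, 0, 0, 0, 0],
])

```text
clock: 13.05
eef_pos: [0.6104, -0.1896, -0.0001]
eef_rot: [0.175, 0.985, -0.0, 0.001]
contact_force: [-0.0, 0.7, -1.1]
finger_gap: 0.0852
grasp_force: 0.0
```

Emit:
play_rows([
  [0, 0, 0, 0, 0, 0],
  [0, 0, 0, 0, 0, 0],
  [0, 0, 0, 0, 0, 0],
  [0, 0, 0, 0, 0, 0],
  [0, 0, 0, 0, 0, 0],
], claw=40)

```text
clock: 13.55
eef_pos: [0.6097, -0.1895, -0.0005]
eef_rot: [0.175, 0.985, -0.0, 0.0]
contact_force: [-2.0, 0.4, 5.4]
finger_gap: 0.0417
grasp_force: 60.0
```

Emit:
play_rows([
  [0, 0, 0, 0, 0, 0],
  [0, 0, 0.2, 0, 0, 0],
  [0, 0, 0.3, 0, 0, 0],
  [0, 0, 0.3, 0, 0, 0],
  [0, 0, 0.2, 0, 0, 0],
])

```text
clock: 14.05
eef_pos: [0.6096, -0.1893, 0.0294]
eef_rot: [0.175, 0.985, -0.0, 0.0]
contact_force: [0.8, -0.2, -5.4]
finger_gap: 0.0415
grasp_force: 61.5
```

Emit:
play_rows([
  [0.055, 0.7, 0, 0, 0, 0.545],
  [0.055, 0.7, 0, 0, 0, 0.545],
  [0.055, 0.7, 0, 0, 0, 0.545],
  [0.055, 0.7, 0, 0, 0, 0.545],
  [0.055, 0.7, 0, 0, 0, 0.545],
])

```text
clock: 14.55
eef_pos: [0.6178, -0.0834, 0.029]
eef_rot: [0.08, 0.997, 0.0, 0.0]
contact_force: [0.1, -0.6, -6.4]
finger_gap: 0.0418
grasp_force: 61.6
```

Emit:
play_rows([
  [0.055, 0.7, 0, 0, 0, 0.545],
  [0.055, 0.7, 0, 0, 0, 0.545],
  [0.055, 0.7, 0, 0, 0, 0.545],
  [0.055, 0.7, 0, 0, 0, 0.545],
  [0.055, 0.7, 0, 0, 0, 0.545],
])

```text
clock: 15.05
eef_pos: [0.626, 0.0217, 0.0289]
eef_rot: [-0.015, 1.0, -0.0, 0.0]
contact_force: [0.1, -0.4, -6.7]
finger_gap: 0.0416
grasp_force: 61.6
```

Emit:
play_rows([
  [0, 0, 0, 0, 0, 0],
  [0, 0, -0.4, 0, 0, 0],
  [0, 0, -0.3, 0, 0, 0],
  [0, 0, -0.15, 0, 0, 0],
  [0, 0, 0, 0, 0, 0],
])

```text
clock: 15.55
eef_pos: [0.6244, 0.0202, 0.0012]
eef_rot: [-0.014, 1.0, 0.0, -0.002]
contact_force: [-0.1, -0.3, -6.3]
finger_gap: 0.0417
grasp_force: 61.8
```

Emit:
play_rows([
  [0, 0, -0.04, 0, 0, 0],
  [0, 0, -0.03, 0, 0, 0],
  [0, 0, 0, 0, 0, 0],
  [0, 0, 0, 0, 0, 0],
  [0, 0, 0, 0, 0, 0],
])

```text
clock: 16.05
eef_pos: [0.6262, 0.0208, 0.0013]
eef_rot: [-0.015, 1.0, -0.0, 0.0]
contact_force: [0.4, -0.2, -5.6]
finger_gap: 0.0417
grasp_force: 61.8
```

Emit:
play_rows([
  [0, 0, -0.03, 0, 0, 0],
  [0, 0, -0.02, 0, 0, 0],
  [0, 0, 0, 0, 0, 0],
  [0, 0, 0, 0, 0, 0],
  [0, 0, 0, 0, 0, 0],
])

```text
clock: 16.55
eef_pos: [0.626, 0.0208, -0.0004]
eef_rot: [-0.015, 1.0, 0.0, 0.0]
contact_force: [-0.3, 0.2, -4.5]
finger_gap: 0.0417
grasp_force: 62.0
```

Emit:
play_rows([
  [0, 0, 0, 0, 0, 0],
  [0, 0, 0, 0, 0, 0],
  [0, 0, 0, 0, 0, 0],
  [0, 0, 0, 0, 0, 0],
  [0, 0, 0.3, 0, 0, 0],
], claw=85)

```text
clock: 17.05
eef_pos: [0.6249, 0.0208, 0.0077]
eef_rot: [-0.015, 1.0, 0.0, -0.001]
contact_force: [-0.1, -0.2, -0.1]
finger_gap: 0.0846
grasp_force: 0.0
```

Emit:
play_rows([
  [0, 0, 0.9, 0, 0, 0],
  [0, 0, 0.9, 0, 0, 0],
  [0, 0, 0.9, 0, 0, 0],
  [0, -0.7, 0.4, 0, 0, 0],
  [0, -0.9, 0.4, 0, 0, 0],
])

```text
clock: 17.55
eef_pos: [0.6267, -0.0267, 0.1159]
eef_rot: [-0.016, 1.0, -0.0, 0.001]
contact_force: [-1.5, -0.4, 0.4]
finger_gap: 0.0853
grasp_force: 0.0
```

Emit:
play_rows([
  [-0.2, -0.9, 0, 0, 0, 0],
  [-0.2, -0.9, 0, 0, 0, 0],
  [-0.2, -0.9, 0, 0, 0, 0],
  [-0.2, -0.9, 0, 0, 0, 0],
  [-0.2, -0.9, 0, 0, 0, 0],
])

```text
clock: 18.05
eef_pos: [0.5958, -0.1634, 0.1145]
eef_rot: [-0.015, 1.0, -0.0, 0.0]
contact_force: [0.7, 0.3, -0.5]
finger_gap: 0.0849
grasp_force: 0.0
```

```bash
python3 meas.py 560 690 -30 70 42 56; python3 meas.py 560 690 100 190 42 56; python3 meas.py 560 690 195 300 52 72;python3 - <<'E'
from h import *
A=[]
for n,b in(("scene",(90,210,280,400)),("top",(170,300,240,360))):
    p,d=snapshot(n);c=p[b[0]:b[1],b[2]:b[3],::-1]
    A.append(cv2.resize(c,(400,400),interpolation=2))
cv2.imwrite("pics/c4.png",np.hstack(A))
E
```

```text
scene 134 [array([656.7,  19.3]), array([24.8, 48.6]), np.float64(3.6)] [[643.8, -3.5, 42.2], [656.6, 19.3, 48.7], [667.9, 43.4, 53.8]]
top 158 [array([625.4,  20.8]), array([84.5, 42.3]), np.float64(0.3)] [[583.3, -0.4, 42.5], [643.7, 20.8, 49.5], [667.5, 42.1, 54.8]]
scene 57 [array([655.9, 145.3]), array([17.5, 44. ]), np.float64(3.6)] [[646.3, 125.4, 45.0], [658.9, 153.6, 49.7], [665.5, 167.1, 54.4]]
top 172 [array([622.2, 147.9]), array([84.1, 43.2]), np.float64(1.2)] [[580.1, 125.9, 42.5], [639.3, 147.3, 49.1], [663.9, 170.0, 55.3]]
scene 160 [array([620.9, 230.1]), array([88.8, 26.7]), np.float64(3.3)] [[576.6, 220.1, 52.4], [619.8, 229.1, 58.7], [665.0, 242.4, 64.0]]
top 117 [array([620. , 235.5]), array([88.6, 28.2]), np.float64(2.0)] [[577.2, 227.0, 52.2], [620.7, 234.1, 59.5], [663.6, 248.6, 65.3]]
```

View pics/c4.png

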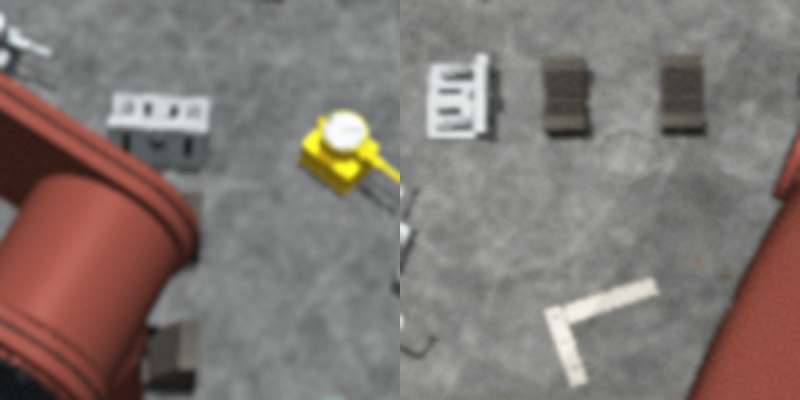

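The blocks are well placed: A at (622, 146), B at (625, 20.5), both square to the plate. Now the shaft.

Emit:
play_rows([
  [-0.264, -1, 0, 0, 0, -0.11],
  [-0.264, -1, 0, 0, 0, -0.11],
  [-0.264, -1, 0, 0, 0, -0.11],
  [-0.264, -1, 0, 0, 0, -0.11],
  [-0.264, -1, 0, 0, 0, -0.11],
])

```text
clock: 18.95
eef_pos: [0.5565, -0.3123, 0.1136]
eef_rot: [0.004, 1.0, 0.0, 0.0]
contact_force: [0.6, 0.1, -0.5]
finger_gap: 0.085
grasp_force: 0.0
```

Emit:
play_rows([
  [-0.264, -1, 0, 0, 0, -0.11],
  [0, 0, 0, 0, 0, 0],
  [0, 0, 0, 0, 0, 0],
  [0, 0, -0.3, 0, 0, 0],
  [0, 0, -0.5, 0, 0, 0],
])

```text
clock: 19.45
eef_pos: [0.5497, -0.3413, 0.0898]
eef_rot: [0.008, 1.0, -0.001, 0.001]
contact_force: [-0.0, 0.7, 0.7]
finger_gap: 0.0849
grasp_force: 0.0
```

Emit:
play_rows([
  [0, -0.05, -0.6, 0, 0, 0],
  [0, -0.03, -0.6, 0, 0, 0],
  [0, 0, -0.6, 0, 0, 0],
  [0, 0, -0.4, 0, 0, 0],
  [0, 0, -0.1, 0, 0, 0],
])

```text
clock: 19.95
eef_pos: [0.547, -0.3434, 0.0175]
eef_rot: [0.008, 1.0, 0.001, -0.002]
contact_force: [-0.5, 0.7, -0.3]
finger_gap: 0.085
grasp_force: 0.0
```

Emit:
play_rows([
  [0, 0, 0, 0, 0, 0],
  [0, 0, 0, 0, 0, 0],
  [0, 0, 0, 0, 0, 0],
  [0, 0, 0, 0, 0, 0],
  [0, 0, 0, 0, 0, 0],
])

```text
clock: 20.45
eef_pos: [0.5488, -0.3449, 0.0212]
eef_rot: [0.008, 1.0, -0.0, 0.0]
contact_force: [0.5, -0.8, -0.7]
finger_gap: 0.0854
grasp_force: 0.0
```

Emit:
play_rows([
  [0, 0, 0, 0, 0, 0],
  [0, 0, 0, 0, 0, 0],
  [0, 0, 0, 0, 0, 0],
  [0, 0, 0, 0, 0, 0],
  [0, 0, 0, 0, 0, 0],
], claw=25)

```text
clock: 20.95
eef_pos: [0.5484, -0.3441, 0.0209]
eef_rot: [0.008, 1.0, 0.0, -0.0]
contact_force: [-1.7, 3.1, 4.9]
finger_gap: 0.0271
grasp_force: 52.2
```

Emit:
play_rows([
  [0, 0, 0, 0, 0, 0],
  [0, 0, 0.05, 0, 0, 0],
  [0, 0, 0.1, 0, 0, 0],
  [0, 0, 0.1, 0, 0, 0],
  [0, 0, 0, 0, 0, 0],
])

```text
clock: 21.45
eef_pos: [0.548, -0.3445, 0.0274]
eef_rot: [0.008, 1.0, 0.0, -0.0]
contact_force: [-0.8, -0.4, -8.9]
finger_gap: 0.027
grasp_force: 49.7
```

```bash
python3 - <<'E'
from h import *
p,d=snapshot("scene");W=cloud("scene",d)*1000
m=(d>0)&(abs(W[...,0]-548)<9)&(W[...,1]>-420)&(W[...,1]<-310)
q=W[m];c=p[m];o=np.argsort(q[:,1])
for i in range(len(o)):
    if i%6==0: print(q[o[i]].round(),c[o[i]])
print(status.sense()["eef_pos"])
a=cv2.resize(p[280:380,220:350,::-1],(780,600),interpolation=2);cv2.imwrite("pics/c5.png",a)
E
```

```text
[ 546. -420.  389.] [142 108  75]
[ 545. -419.  395.] [113  84  57]
[ 547. -418.  388.] [94 66 46]
[ 547. -418.   -5.] [78 79 79]
[ 556. -417.   -5.] [71 73 72]
[ 545. -416.  408.] [94 50 40]
[ 549. -416.  394.] [63 36 26]
[ 543. -415.  409.] [96 49 42]
[ 544. -415.  405.] [96 49 41]
[ 547. -414.  403.] [86 43 37]
[ 547. -414.    3.] [78 80 80]
[ 549. -413.  399.] [58 31 29]
[ 556. -413.   -0.] [74 75 76]
[ 552. -412.  382.] [114  88  61]
[ 553. -412.  389.] [87 63 46]
[ 541. -411.  412.] [116  60  50]
[ 553. -411.  382.] [130 100  70]
[ 542. -411.  147.] [56 57 57]
[ 547. -410.  409.] [69 39 35]
[ 541. -410.  414.] [119  62  52]
[ 548. -410.  405.] [66 37 33]
[ 540. -409.  154.] [43 45 47]
[ 547. -409.  410.] [70 39 33]
[ 540. -409.  415.] [124  64  55]
[ 553. -409.  399.] [75 38 32]
[ 549. -408.  405.] [88 46 40]
[ 547. -408.  412.] [86 46 40]
[ 548. -407.  409.] [96 49 42]
[ 543. -407.  415.] [79 44 40]
[ 551. -407.  407.] [95 48 43]
[ 547. -406.  413.] [102  53  45]
[ 555. -406.    2.] [71 72 72]
[ 550. -406.  410.] [103  53  44]
[ 546. -405.  155.] [91 93 96]
[ 542. -405.  420.]
[... 4849 characters left out ...]
.] [155  82  69]
[ 542. -329.  428.] [150  78  66]
[ 555. -328.  429.] [167  90  78]
[ 552. -326.  428.] [159  83  71]
[ 542. -326.  424.] [147  76  64]
[ 555. -325.  429.] [161  85  74]
[ 553. -324.  427.] [158  83  70]
[ 543. -323.  424.] [147  76  65]
[ 539. -322.  421.] [141  72  61]
[ 546. -321.  425.] [147  76  64]
[ 551. -320.  427.] [151  78  66]
[ 547. -319.  424.] [148  77  65]
[ 550. -317.  425.] [149  77  64]
[ 540. -317.  421.] [136  70  59]
[ 540. -316.  422.] [133  68  58]
[ 553. -314.  427.] [149  77  65]
[ 541. -314.  421.] [133  69  58]
[ 556. -312.  427.] [151  79  66]
[ 542. -312.  420.] [134  69  58]
[ 556. -310.  425.] [150  76  65]
[ 0.54805773 -0.34455407  0.02747825]
```

View pics/c5.png

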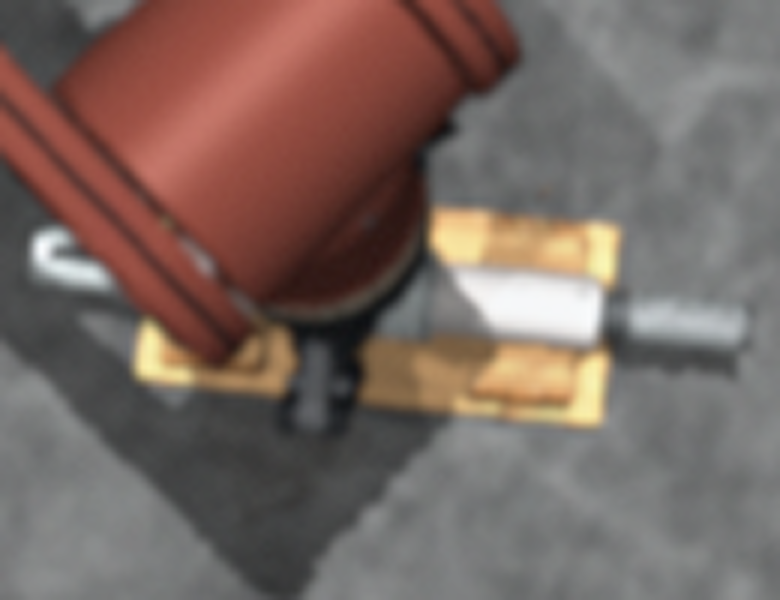

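The shaft is lifted but gripped above its axis: the gap reads 27 mm on a 36 mm land. I'll set it back and take it about 7 mm lower.

Emit:
play_rows([
  [0, 0, -0.1, 0, 0, 0],
  [0, 0, -0.1, 0, 0, 0],
  [0, 0, -0.05, 0, 0, 0],
  [0, 0, 0, 0, 0, 0],
  [0, 0, 0, 0, 0, 0],
])

```text
clock: 22.0
eef_pos: [0.5484, -0.3442, 0.021]
eef_rot: [0.008, 1.0, 0.0, -0.0]
contact_force: [-2.7, 4.6, 1.3]
finger_gap: 0.0269
grasp_force: 53.0
```

Emit:
play_rows([
  [0, 0, 0, 0, 0, 0],
  [0, 0, 0, 0, 0, 0],
  [0, 0, 0, 0, 0, 0],
  [0, 0, -0.13, 0, 0, 0],
  [0, 0, -0.1, 0, 0, 0],
], claw=85)

```text
clock: 22.5
eef_pos: [0.5485, -0.3448, 0.0134]
eef_rot: [0.008, 1.0, -0.0, 0.0]
contact_force: [-0.7, 0.6, 0.2]
finger_gap: 0.0849
grasp_force: 0.0
```

Emit:
play_rows([
  [0, 0, 0, 0, 0, 0],
  [0, 0, 0, 0, 0, 0],
  [0, 0, 0, 0, 0, 0],
  [0, 0, 0, 0, 0, 0],
  [0, 0, 0, 0, 0, 0],
], claw=25)

```text
clock: 23.0
eef_pos: [0.5485, -0.344, 0.0143]
eef_rot: [0.008, 1.0, 0.0, -0.0]
contact_force: [-1.8, 3.6, 5.8]
finger_gap: 0.0324
grasp_force: 59.0
```

Emit:
play_rows([
  [0, 0, 0.1, 0, 0, 0],
  [0, 0, 0.3, 0, 0, 0],
  [0, 0, 0.6, 0, 0, 0],
  [0, 0, 0.8, 0, 0, 0],
  [0, 0, 0.8, 0, 0, 0],
])

```text
clock: 23.5
eef_pos: [0.5481, -0.3445, 0.0928]
eef_rot: [0.008, 1.0, 0.0, -0.0]
contact_force: [1.1, 0.7, -7.4]
finger_gap: 0.0324
grasp_force: 59.9
```

Emit:
play_rows([
  [0.1, 0.57, 0.1, 0, 0, -0.874],
  [0.1, 0.57, 0, 0, 0, -0.874],
  [0.1, 0.57, 0, 0, 0, -0.874],
  [0.1, 0.57, 0, 0, 0, -0.874],
  [0.1, 0.57, 0, 0, 0, -0.874],
])

```text
clock: 24.0
eef_pos: [0.5635, -0.2586, 0.0956]
eef_rot: [0.162, 0.987, -0.0, 0.0]
contact_force: [0.2, 0.1, -7.6]
finger_gap: 0.0323
grasp_force: 60.0
```

Emit:
play_rows([
  [0.1, 0.57, 0, 0, 0, -0.874],
  [0.1, 0.57, 0, 0, 0, -0.874],
  [0.1, 0.57, 0, 0, 0, -0.874],
  [0.1, 0.57, 0, 0, 0, -0.874],
  [0.1, 0.57, 0, 0, 0, -0.874],
])

```text
clock: 24.5
eef_pos: [0.5786, -0.173, 0.0956]
eef_rot: [0.31, 0.951, -0.0, 0.0]
contact_force: [0.4, -0.1, -8.9]
finger_gap: 0.0322
grasp_force: 59.9
```

Emit:
play_rows([
  [0.1, 0.57, 0, 0, 0, -0.874],
  [0.1, 0.57, 0, 0, 0, -0.874],
  [0.1, 0.57, 0, 0, 0, -0.874],
  [0.1, 0.57, 0, 0, 0, -0.874],
  [0.1, 0.57, 0, 0, 0, -0.874],
])

```text
clock: 25.0
eef_pos: [0.5936, -0.0876, 0.0957]
eef_rot: [0.451, 0.893, -0.0, 0.0]
contact_force: [0.6, -1.0, -8.2]
finger_gap: 0.032
grasp_force: 59.9
```

Emit:
play_rows([
  [0.1, 0.57, 0, 0, 0, -0.874],
  [0.1, 0.57, 0, 0, 0, -0.874],
  [0.1, 0.57, 0, 0, 0, -0.874],
  [0.1, 0.57, 0, 0, 0, -0.874],
  [0.1, 0.57, 0, 0, 0, -0.874],
])

```text
clock: 25.5
eef_pos: [0.6086, -0.002, 0.0957]
eef_rot: [0.581, 0.814, 0.0, 0.0]
contact_force: [-0.3, -0.5, -8.0]
finger_gap: 0.032
grasp_force: 59.9
```

Emit:
play_rows([
  [0.1, 0.57, 0, 0, 0, -0.874],
  [0.1, 0.57, 0, 0, 0, -0.874],
  [0.1, 0.57, 0, 0, 0, -0.874],
  [0.1, 0.57, 0, 0, 0, -0.874],
  [0.1, 0.57, 0, 0, 0, -0.874],
])

```text
clock: 26.0
eef_pos: [0.6236, 0.0835, 0.0956]
eef_rot: [0.698, 0.716, 0.0, 0.0]
contact_force: [0.6, -1.1, -8.4]
finger_gap: 0.0325
grasp_force: 59.9
```

Emit:
play_rows([
  [0, 0, 0, 0, 0, 0],
  [0, 0, 0, 0, 0, 0],
  [0, 0, 0, 0, 0, 0],
  [0, 0, 0, 0, 0, 0],
  [0, 0, 0, 0, 0, 0],
])

```text
clock: 26.5
eef_pos: [0.6234, 0.0822, 0.0947]
eef_rot: [0.697, 0.717, -0.0, 0.0]
contact_force: [0.6, -0.2, -8.1]
finger_gap: 0.0318
grasp_force: 60.0
```

```bash
python3 - <<'E'
from h import *
A=[]
for n,b in(("scene",(80,240,240,400)),("top",(150,290,230,370))):
    p,d=snapshot(n);A.append(cv2.resize(p[b[0]:b[1],b[2]:b[3],::-1],(400,400),interpolation=2))
    W=cloud(n,d)*1000; q=W[(d>0)&(abs(W[...,0]-624)<40)&(W[...,1]>-90)&(W[...,1]<230)&(W[...,2]>85)&(W[...,2]<140)]
    for a,bb in((-80,-15),(-15,50),(115,178),(178,215)):
        g=q[(q[:,1]>a)&(q[:,1]<bb)]
        if len(g):print(n,a,bb,len(g),np.median(g,axis=0).round(1),g.min(0).round(),g.max(0).round())
cv2.imwrite("pics/c6.png",np.hstack(A)); s=status.sense();print(s["eef_pos"],s["eef_rot"])
E
```

```text
scene -80 -15 183 [626.1 -48.3 124.2] [614. -76. 109.] [636. -15. 132.]
scene -15 50 247 [624.3  15.8 129.2] [609. -15. 111.] [639.  50. 138.]
top -80 -15 94 [623.7 -45.1 125.1] [615. -72. 116.] [636. -15. 131.]
top -15 50 102 [621.8   4.9 128.4] [610. -15. 114.] [639.  48. 138.]
top 115 178 95 [618.1 137.8 129.7] [607. 117. 118.] [635. 155. 139.]
top 178 215 32 [617.5 204.4 126.9] [610. 197. 120.] [630. 212. 135.]
[0.62335393 0.08246608 0.09458648] [ 6.97143740e-01  7.16931379e-01 -4.09125594e-05 -4.66755873e-05]
```

View pics/c6.png

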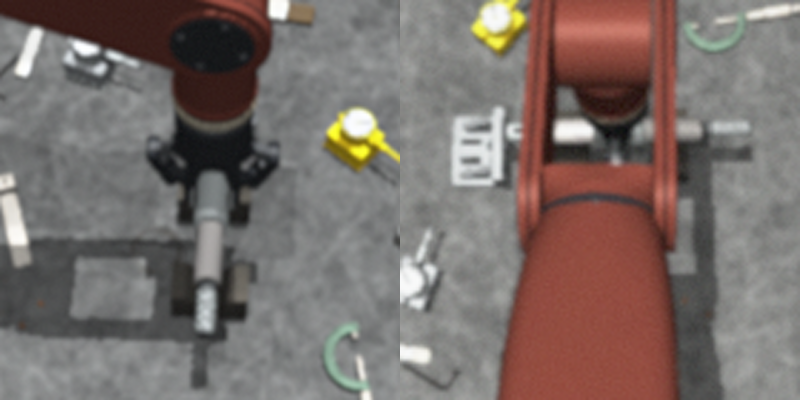

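The shaft is level, square and over both grooves, with its plain end at y ≈ 211 mm facing the button. Lowering.

Emit:
play_rows([
  [0, 0, -0.4, 0, 0, 0],
  [0, 0, -0.5, 0, 0, 0],
  [0, 0, -0.5, 0, 0, 0],
  [0, 0, -0.4, 0, 0, 0],
  [0, 0, -0.2, 0, 0, 0],
])

```text
clock: 27.1
eef_pos: [0.6215, 0.0829, 0.0316]
eef_rot: [0.697, 0.717, -0.001, -0.001]
contact_force: [-0.5, -0.0, -8.2]
finger_gap: 0.032
grasp_force: 60.0
```

Emit:
play_rows([
  [0, 0, -0.1, 0, 0, 0],
  [0, 0, -0.1, 0, 0, 0],
  [0, 0, -0.06, 0, 0, 0],
  [0, 0, 0, 0, 0, 0],
  [0, 0, 0, 0, 0, 0],
])

```text
clock: 27.6
eef_pos: [0.6238, 0.0829, 0.0273]
eef_rot: [0.697, 0.717, 0.0, 0.0]
contact_force: [-0.6, 0.2, -9.2]
finger_gap: 0.0323
grasp_force: 60.0
```

Emit:
play_rows([
  [0, 0, -0.05, 0, 0, 0],
  [0, 0, -0.05, 0, 0, 0],
  [0, 0, -0.03, 0, 0, 0],
  [0, 0, 0, 0, 0, 0],
  [0, 0, 0, 0, 0, 0],
])

```text
clock: 28.1
eef_pos: [0.6233, 0.0829, 0.0228]
eef_rot: [0.697, 0.717, -0.0, -0.0]
contact_force: [0.6, 0.2, -8.6]
finger_gap: 0.0324
grasp_force: 60.0
```

Emit:
play_rows([
  [0, 0, -0.04, 0, 0, 0],
  [0, 0, -0.02, 0, 0, 0],
  [0, 0, 0, 0, 0, 0],
  [0, 0, 0, 0, 0, 0],
  [0, 0, 0, 0, 0, 0],
])

```text
clock: 28.6
eef_pos: [0.6235, 0.0829, 0.0211]
eef_rot: [0.697, 0.717, 0.0, 0.0]
contact_force: [-0.3, 0.3, -8.2]
finger_gap: 0.0319
grasp_force: 60.0
```

Emit:
play_rows([
  [0, 0, -0.03, 0, 0, 0],
  [0, 0, -0.03, 0, 0, 0],
  [0, 0, 0, 0, 0, 0],
  [0, 0, 0, 0, 0, 0],
  [0, 0, 0, 0, 0, 0],
])

```text
clock: 29.1
eef_pos: [0.6243, 0.0829, 0.0199]
eef_rot: [0.697, 0.717, 0.001, 0.001]
contact_force: [2.8, -0.1, -4.1]
finger_gap: 0.0323
grasp_force: 60.6
```

Emit:
play_rows([
  [0, 0, -0.02, 0, 0, 0],
  [0, 0, 0, 0, 0, 0],
  [0, 0, 0, 0, 0, 0],
  [0, 0, 0, 0, 0, 0],
  [0, 0, 0, 0, 0, 0],
])

```text
clock: 29.6
eef_pos: [0.6245, 0.0829, 0.0196]
eef_rot: [0.697, 0.717, 0.001, 0.001]
contact_force: [4.2, 0.5, 1.0]
finger_gap: 0.0322
grasp_force: 61.8
```

Emit:
play_rows([
  [0, 0, 0, 0, 0, 0],
  [0, 0, 0, 0, 0, 0],
  [0, 0, 0, 0, 0, 0],
  [0, 0, 0, 0, 0, 0],
  [0, 0, 0.3, 0, 0, 0],
], claw=85)

```text
clock: 30.1
eef_pos: [0.6217, 0.0829, 0.0263]
eef_rot: [0.697, 0.717, -0.001, -0.001]
contact_force: [0.3, -0.2, 0.4]
finger_gap: 0.0849
grasp_force: 0.0
```

Emit:
play_rows([
  [0, 0, 0.8, 0, 0, 0],
  [0, 0, 0.8, 0, 0, 0],
  [0, 0, 0.8, 0, 0, 0],
  [0, 0, 0.8, 0, 0, 0],
  [-0.32, 0.463, 0.2, 0, 0, 0.978],
])

```text
clock: 30.6
eef_pos: [0.6168, 0.0956, 0.1344]
eef_rot: [0.672, 0.74, 0.002, 0.003]
contact_force: [0.4, 0.8, -1.0]
finger_gap: 0.0852
grasp_force: 0.0
```

Emit:
play_rows([
  [-0.32, 0.463, 0, 0, 0, 0.978],
  [-0.32, 0.463, 0, 0, 0, 0.978],
  [-0.32, 0.463, 0, 0, 0, 0.978],
  [-0.32, 0.463, 0, 0, 0, 0.978],
  [-0.32, 0.463, 0, 0, 0, 0.978],
])

```text
clock: 31.1
eef_pos: [0.5654, 0.1668, 0.1305]
eef_rot: [0.535, 0.845, 0.0, 0.0]
contact_force: [-0.2, -0.5, -0.1]
finger_gap: 0.0851
grasp_force: 0.0
```

Emit:
play_rows([
  [-0.32, 0.463, 0, 0, 0, 0.978],
  [-0.32, 0.463, 0, 0, 0, 0.978],
  [-0.32, 0.463, 0, 0, 0, 0.978],
  [-0.32, 0.463, 0, 0, 0, 0.978],
  [-0.32, 0.463, 0, 0, 0, 0.978],
])

```text
clock: 31.6
eef_pos: [0.5175, 0.2362, 0.1305]
eef_rot: [0.384, 0.923, 0.0, 0.0]
contact_force: [0.2, 0.5, -0.5]
finger_gap: 0.0848
grasp_force: 0.0
```

Emit:
play_rows([
  [-0.32, 0.463, 0, 0, 0, 0.978],
  [-0.32, 0.463, 0, 0, 0, 0.978],
  [-0.32, 0.463, 0, 0, 0, 0.978],
  [-0.32, 0.463, 0, 0, 0, 0.978],
  [-0.32, 0.463, 0, 0, 0, 0.978],
])

```text
clock: 32.1
eef_pos: [0.4695, 0.3057, 0.1305]
eef_rot: [0.222, 0.975, 0.0, 0.0]
contact_force: [0.4, 0.6, -0.7]
finger_gap: 0.0851
grasp_force: 0.0
```

```bash
python3 - <<'E'
from h import *
A=[]
for n,b in(("scene",(80,220,260,400)),("top",(150,290,230,370))):
    p,d=snapshot(n);A.append(cv2.resize(p[b[0]:b[1],b[2]:b[3],::-1],(400,400),interpolation=2))
    W=cloud(n,d)*1000; q=W[(d>0)&(abs(W[...,0]-624)<30)&(W[...,1]>-90)&(W[...,1]<230)&(W[...,2]>25)&(W[...,2]<80)]
    for nm,a,bb in(("thr",-70,-15),("landB",-8,48),("land",56,110),("jA",118,174),("plain",180,208)):
        g=q[(q[:,1]>a)&(q[:,1]<bb)]
        if len(g)>5:
            zt=np.percentile(g[:,2],95);h=g[g[:,2]>zt-6];print(n,nm,len(g),"ztop %.1f xmid %.1f"%(zt,(h[:,0].min()+h[:,0].max())/2))
    print(q[:,1].min())
cv2.imwrite("pics/c7.png",np.hstack(A)); s=status.sense();print(s["eef_pos"],s["eef_rot"])
E
```

```text
scene thr 140 ztop 54.2 xmid 627.6
scene landB 387 ztop 57.1 xmid 624.2
scene land 208 ztop 62.2 xmid 622.9
scene jA 343 ztop 57.4 xmid 624.0
scene plain 58 ztop 55.0 xmid 621.1
-75.40085312181624
top thr 77 ztop 55.0 xmid 627.0
top landB 239 ztop 58.7 xmid 615.8
top land 154 ztop 63.7 xmid 623.1
top jA 239 ztop 58.7 xmid 624.4
top plain 48 ztop 57.8 xmid 619.8
-71.24330347875146
[0.4687997  0.30654659 0.13037724] [ 2.21523859e-01  9.75154899e-01  3.18500630e-04 -3.49008633e-05]
```

View pics/c7.png

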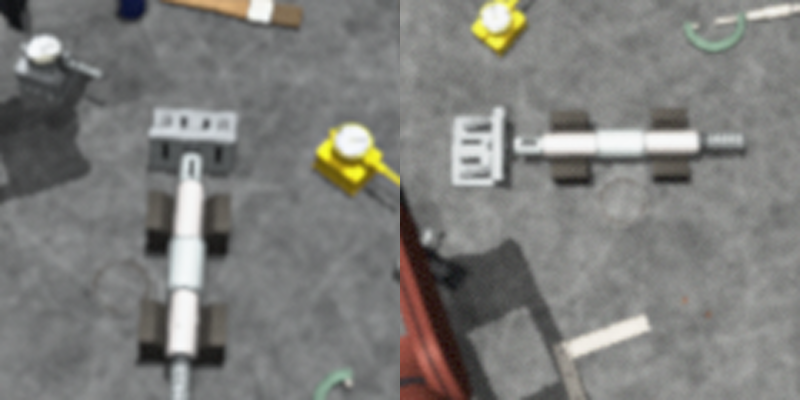

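The shaft is seated in both V-blocks and in line with the button. Before reaching for the gauge I'll check finger clearance to the caliper near it.

```bash
python3 - <<'E'
from h import *
for u,v in((185,268),(240,275),(248,284),(229,272)): print("top",(u,v),ray("top",u,v,0.005).round(3)[:2])
for u,v in((265,62),(248,108),(237,117),(243,111)): print("sc",(u,v),ray("scene",u,v,0.005).round(3)[:2])
E
```

```text
top (185, 268) [0.387 0.508]
top (240, 275) [0.364 0.314]
top (248, 284) [0.333 0.284]
top (229, 272) [0.374 0.353]
sc (265, 62) [0.392 0.515]
sc (248, 108) [0.364 0.321]
sc (237, 117) [0.335 0.283]
sc (243, 111) [0.35  0.308]
```

Emit:
play_rows([
  [-0.305, 0.44, -0.1, 0, 0, 0.95],
  [-0.305, 0.44, -0.1, 0, 0, 0.95],
  [0, 0, -0.3, 0, 0, 0],
  [0, 0, 0, 0, 0, 0],
  [0, 0, 0, 0, 0, 0],
])

```text
clock: 32.7
eef_pos: [0.4518, 0.3307, 0.1144]
eef_rot: [0.159, 0.987, -0.0, -0.0]
contact_force: [0.2, -0.4, -0.8]
finger_gap: 0.0851
grasp_force: 0.0
```

```bash
python3 - <<'E'
from h import *
s=status.sense();print(s["eef_pos"],s["eef_rot"])
for n in("scene","top"):
    p,d=snapshot(n);W=cloud(n,d)*1000
    q=W[(d>0)&(W[...,0]>485)&(W[...,0]<540)&(W[...,1]>290)&(W[...,1]<345)&(W[...,2]>30)&(W[...,2]<56)]
    print(n,len(q),q.mean(0).round(1) if len(q) else 0, q.max(0).round(1) if len(q) else 0)
E
```

```text
[0.45179297 0.33066036 0.1144067 ] [ 1.58966058e-01  9.87283943e-01 -4.24108340e-04 -1.66698482e-04]
scene 23 [501.9 314.2  44.3] [520.4 322.5  47.1]
top 17 [502.7 317.8  43.7] [520.2 325.3  47.8]
```

Emit:
play_rows([
  [0, 0.05, -0.8, 0, 0, 0],
  [0, 0, -0.9, 0, 0, 0],
  [0, 0, -0.8, 0, 0, 0],
  [0, 0, -0.6, 0, 0, 0],
  [0, 0, -0.4, 0, 0, 0],
])

```text
clock: 33.3
eef_pos: [0.4512, 0.3323, 0.0083]
eef_rot: [0.159, 0.987, -0.001, -0.001]
contact_force: [-0.5, 1.4, 1.2]
finger_gap: 0.0847
grasp_force: 0.0
```

Emit:
play_rows([
  [0, 0, -0.2, 0, 0, 0],
  [0, 0, -0.07, 0, 0, 0],
  [0, 0, 0, 0, 0, 0],
  [0, 0, 0, 0, 0, 0],
  [0, 0, 0, 0, 0, 0],
])

```text
clock: 33.8
eef_pos: [0.4522, 0.3334, 0.0026]
eef_rot: [0.158, 0.987, 0.001, 0.001]
contact_force: [0.3, 0.4, -0.4]
finger_gap: 0.0854
grasp_force: 0.0
```

Emit:
play_rows([
  [0, 0, 0, 0, 0, 0],
  [0, 0, 0, 0, 0, 0],
  [0, 0, 0, 0, 0, 0],
  [0, 0, 0, 0, 0, 0],
  [0, 0, 0, 0, 0, 0],
], claw=40)

```text
clock: 34.3
eef_pos: [0.4519, 0.3335, 0.0026]
eef_rot: [0.158, 0.987, 0.0, 0.0]
contact_force: [-1.6, -0.6, 7.0]
finger_gap: 0.042
grasp_force: 59.8
```

Emit:
play_rows([
  [0, 0, 0, 0, 0, 0],
  [0, 0, 0.1, 0, 0, 0],
  [0, 0, 0.2, 0, 0, 0],
  [0, 0, 0.3, 0, 0, 0],
  [0, 0, 0, 0, 0, 0],
])

```text
clock: 34.8
eef_pos: [0.4523, 0.3334, 0.0208]
eef_rot: [0.158, 0.987, 0.001, 0.001]
contact_force: [0.8, 0.7, -4.2]
finger_gap: 0.0419
grasp_force: 61.6
```

Emit:
play_rows([
  [0.16, -0.848, 0.1, 0, 0, 0.495],
  [0.16, -0.848, 0.1, 0, 0, 0.495],
  [0.16, -0.848, 0, 0, 0, 0.495],
  [0.16, -0.848, 0, 0, 0, 0.495],
  [0.16, -0.848, 0, 0, 0, 0.495],
])

```text
clock: 35.3
eef_pos: [0.4756, 0.2048, 0.0256]
eef_rot: [0.071, 0.997, 0.0, 0.0]
contact_force: [0.7, 0.9, -5.3]
finger_gap: 0.0415
grasp_force: 61.5
```

Emit:
play_rows([
  [0.16, -0.848, 0, 0, 0, 0.495],
  [0.16, -0.848, 0, 0, 0, 0.495],
  [0.16, -0.848, 0, 0, 0, 0.495],
  [0.16, -0.848, 0, 0, 0, 0.495],
  [0.16, -0.848, 0, 0, 0, 0.495],
])

```text
clock: 35.8
eef_pos: [0.4996, 0.0776, 0.0256]
eef_rot: [-0.015, 1.0, -0.0, 0.0]
contact_force: [0.3, 0.7, -5.9]
finger_gap: 0.0415
grasp_force: 61.5
```

Emit:
play_rows([
  [0, 0, 0, 0, 0, 0],
  [0, 0, 0, 0, 0, 0],
  [0, 0, -0.2, 0, 0, 0],
  [0, 0, -0.3, 0, 0, 0],
  [0, 0, -0.1, 0, 0, 0],
])

```text
clock: 36.3
eef_pos: [0.4981, 0.0794, 0.006]
eef_rot: [-0.015, 1.0, 0.0, -0.001]
contact_force: [0.1, -0.2, -6.1]
finger_gap: 0.0415
grasp_force: 61.6
```

Emit:
play_rows([
  [0, 0, -0.1, 0, 0, 0],
  [0, 0, -0.05, 0, 0, 0],
  [0, 0, 0, 0, 0, 0],
  [0, 0, 0, 0, 0, 0],
  [0, 0, 0, 0, 0, 0],
])

```text
clock: 36.8
eef_pos: [0.4998, 0.0786, 0.0032]
eef_rot: [-0.014, 1.0, -0.0, 0.0]
contact_force: [-0.1, 0.9, -5.4]
finger_gap: 0.0413
grasp_force: 61.7
```

```bash
cat > tip.py <<'E'
from h import *
s=status.sense();print(s["eef_pos"],s["eef_rot"],s["contact_force"])
A=[]
for n,b in(("scene",(110,230,220,380)),("top",(170,290,230,390))):
    p,d=snapshot(n);W=cloud(n,d)*1000
    A.append(cv2.resize(p[b[0]:b[1],b[2]:b[3],::-1],(400,300),interpolation=2))
    q=W[(d>0)&(W[...,0]>515)&(W[...,0]<598)&(W[...,1]>60)&(W[...,1]<105)&(W[...,2]>25)&(W[...,2]<60)]
    for a in range(535,605,8):
        g=q[(q[:,0]>a)&(q[:,0]<=a+8)]
        if len(g):print(n,a,len(g),np.median(g,axis=0).round(1))
    if len(q):print(q[:,0].max())
import sys;cv2.imwrite("pics/%s.png"%sys.argv[1],np.hstack(A))
E
python3 tip.py c8
```

```text
[0.49978206 0.07859215 0.00321388] [-1.41924575e-02  9.99899238e-01 -4.73912236e-05  2.93541533e-04] [-0.08737836  0.92782823 -5.40626771]
scene 535 9 [538.7  74.9  46.7]
scene 543 6 [545.5  77.5  43.8]
scene 551 6 [555.3  78.2  42.9]
scene 559 5 [563.5  77.2  44. ]
scene 567 5 [569.8  75.9  46.4]
572.7242858644768
```

View pics/c8.png

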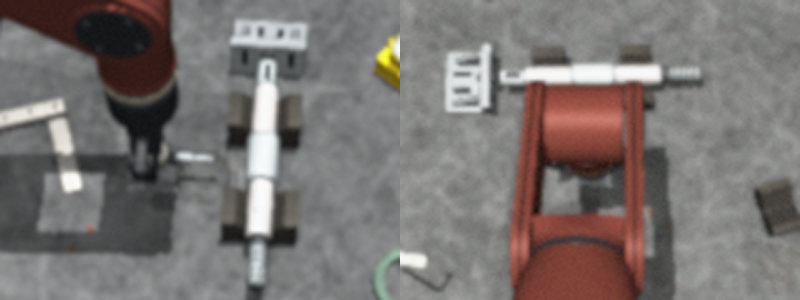

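The plunger points squarely at the middle of the land, tip at x ≈ 573 mm against the land surface at about 605. I'll slide it 40.5 mm in +x.

Emit:
play_rows([
  [0.2, 0.02, 0, 0, 0, 0],
  [0.2, 0.02, 0, 0, 0, 0],
  [0.2, 0.02, 0, 0, 0, 0],
  [0.2, 0.02, 0, 0, 0, 0],
  [0.1, 0, 0, 0, 0, 0],
])

```text
clock: 37.4
eef_pos: [0.5275, 0.0811, 0.0032]
eef_rot: [-0.014, 1.0, 0.0, 0.0]
contact_force: [0.2, 0.0, -6.0]
finger_gap: 0.0415
grasp_force: 61.8
```

Emit:
play_rows([
  [0.15, 0, 0, 0, 0, 0],
  [0.15, 0, 0, 0, 0, 0],
  [0.15, 0, 0, 0, 0, 0],
  [0, 0, 0, 0, 0, 0],
  [0, 0, 0, 0, 0, 0],
])

```text
clock: 37.9
eef_pos: [0.5399, 0.081, 0.0029]
eef_rot: [-0.014, 1.0, -0.0, -0.0]
contact_force: [0.2, 0.4, -5.9]
finger_gap: 0.0415
grasp_force: 61.7
```

```bash
python3 tip.py c9
```

```text
[0.53991149 0.08098745 0.00294953] [-1.41467873e-02  9.99899914e-01 -2.91882139e-05 -1.70859778e-04] [ 0.2357927   0.3946164  -5.92300384]
scene 543 3 [550.6  62.3  29.7]
scene 551 38 [555.7  71.3  50.2]
scene 559 35 [563.6  74.5  33.3]
scene 567 12 [568.3  77.3  42.1]
scene 575 9 [577.7  78.6  45.9]
scene 583 7 [586.5  79.   45.5]
scene 591 6 [594.9  80.   44.6]
597.7568175807806
526.8520345881674
```

View pics/c9.png

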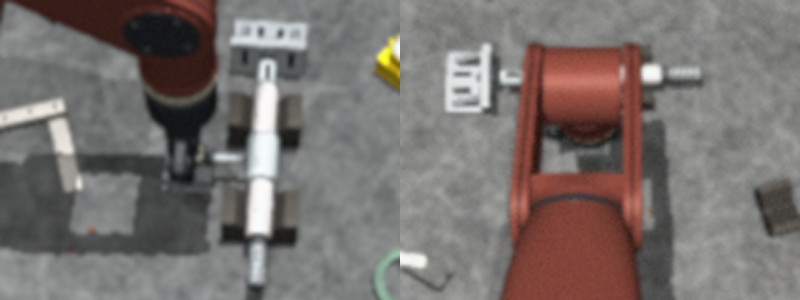

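Emit:
play_rows([
  [0, 0, -0.02, 0, 0, 0],
  [0, 0, -0.02, 0, 0, 0],
  [0, 0, 0, 0, 0, 0],
  [0, 0, 0, 0, 0, 0],
  [0, 0, 0, 0, 0, 0],
])

```text
clock: 38.5
eef_pos: [0.5399, 0.081, 0.0027]
eef_rot: [-0.014, 1.0, -0.0, -0.0]
contact_force: [-6.3, -1.7, 3.9]
finger_gap: 0.0413
grasp_force: 65.5
```

Emit:
play_rows([
  [0, 0, 0, 0, 0, 0],
  [0, 0, 0, 0, 0, 0],
  [0, 0, 0, 0, 0, 0],
  [0, 0, 0, 0, 0, 0],
  [0, 0, 0.2, 0, 0, 0],
], claw=85)

```text
clock: 39.0
eef_pos: [0.5394, 0.081, 0.0074]
eef_rot: [-0.014, 1.0, 0.0, -0.001]
contact_force: [-1.0, 0.2, 0.7]
finger_gap: 0.0852
grasp_force: 0.0
```

Emit:
play_rows([
  [0, 0, 0.6, 0, 0, 0],
  [0, 0, 0.8, 0, 0, 0],
  [0, 0, 0.8, 0, 0, 0],
  [0, 0, 0.8, 0, 0, 0],
  [0, 0, 0.8, 0, 0, 0],
])

```text
clock: 39.5
eef_pos: [0.5401, 0.081, 0.1234]
eef_rot: [-0.014, 1.0, -0.0, 0.0]
contact_force: [-0.0, 0.1, 0.2]
finger_gap: 0.0847
grasp_force: 0.0
```

Emit:
play_rows([
  [0, -0.8, 0.3, 0, 0, 0],
  [0, -0.8, 0.3, 0, 0, 0],
  [0, -0.8, 0.3, 0, 0, 0],
  [0, -0.8, 0.3, 0, 0, 0],
  [0, -0.8, 0.3, 0, 0, 0],
])

```text
clock: 40.0
eef_pos: [0.54, -0.0399, 0.1678]
eef_rot: [-0.014, 1.0, -0.0, 0.0]
contact_force: [-0.4, -0.2, 0.5]
finger_gap: 0.0851
grasp_force: 0.0
```

Emit:
play_rows([
  [0, -0.8, 0, 0, 0, 0],
  [0, -0.8, 0, 0, 0, 0],
  [0, -0.8, 0, 0, 0, 0],
  [0, -0.8, 0, 0, 0, 0],
  [0, -0.4, 0, 0, 0, 0],
])

```text
clock: 40.5
eef_pos: [0.54, -0.1487, 0.1674]
eef_rot: [-0.013, 1.0, -0.0, 0.0]
contact_force: [-0.2, -0.4, -0.7]
finger_gap: 0.085
grasp_force: 0.0
```

```bash
python3 tip.py c10; python3 meas.py 490 575 40 125 15 56; python3 meas.py 560 600 -30 70 30 56;python3 meas.py 560 600 100 190 30 56
```

```text
[ 0.54001681 -0.14874775  0.16740766] [-1.34560146e-02  9.99909368e-01 -3.29323250e-04  2.87867262e-04] [-0.23209018 -0.35436044 -0.73615958]
scene 535 22 [540.2  68.7  51.1]
scene 543 43 [547.5  71.6  52. ]
scene 551 45 [555.   70.9  49.1]
scene 559 36 [563.9  75.4  35.5]
scene 567 12 [569.1  78.6  41.1]
scene 575 8 [578.2  78.5  46.2]
scene 583 7 [586.2  79.5  45.2]
scene 591 5 [594.7  80.3  44.1]
597.6060923750692
top 535 24 [537.9  79.6  53.3]
top 543 24 [547.5  83.3  53.6]
top 551 25 [555.   83.3  52. ]
top 559 25 [563.1  76.9  31.8]
top 567 6 [570.5  83.8  44. ]
top 575 4 [578.8  82.1  48.5]
top 583 3 [584.2  83.9  48.2]
top 591 2 [593.7  84.1  45.7]
595.615803863499
scene 200 [array([554.8,  77.7]), array([46.2, 39.3]), np.float64(85.9)] [[534.5, 55.5, 16.3], [553.1, 69.2, 42.8], [572.4, 98.9, 55.0]]
top 199 [array([542.9,  82.1]), array([61.6, 46. ]), np.float64(1.6)] [[512.2, 59.2, 22.5], [537.2, 79.9, 47.1], [570.2, 102.0, 55.6]]
scene 112 [array([586.1,  34.8]), array([26.9, 81.8]), np.float64(18.8)] [[562.2, -4.6, 30.9], [591.2, 15.5, 48.9], [599.5, 69.0, 54.7]]
top 76 [array([586.1,  35. ]), array([27.1, 74.9]), np.float64(18.8)] [[562.5, -0.5, 30.7], [588.6, 20.7, 49.3], [598.9, 66.5, 54.9]]
scene 116 [array([590.2, 142.5]), array([20.4, 49. ]), np.float64(1.4)] [[579.9, 118.2, 32.6], [590.3, 139.1, 49.0], [599.9, 165.3, 54.2]]
top 91 [array([585.5, 132.7]), array([72., 29.]), np.float64(74.7)] [[565.3, 101.9, 30.4], [587.1, 144.6, 49.2], [599.3, 167.8, 55.5]]
```

View pics/c10.png

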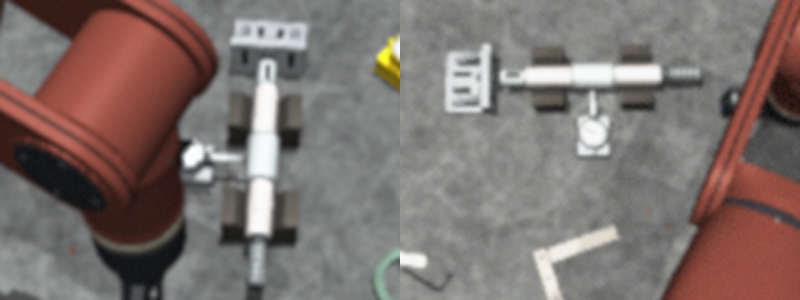

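The gauge stands square with its plunger on the middle of the land, pressed about 8 mm, and the end gap is about 5–8 mm. Handing in.

```bash
python3 -c "
from workcell import job;print(job.job_done())"
```

```text
the job is handed in; nothing more can be done
None
```

The job is handed in; no verdict came back. By my last camera measurements the shaft lies level in the two matched V-blocks, in line with the stop button and about 5–8 mm from it, and the dial gauge's plunger is on mid-land, pressed in about 8 mm.

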